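# Take the flat battery out of its push-push charger

## Task

Two battery packs sit sunk in the push-push bays of two bench chargers. Press the flat rectangular pack further down until its latch trips, let it spring up, then draw it out and stand it upright in the shallow metal tray. Leave the round pack latched in its charger.

Things in the scene. Friction and masses are not known exactly. Their poses are not given: they have to be found in the camera images.
- flat_pack: pack to take out: loose black block, grey panel on flat top, 46 (x) by 64 (y) by 60 mm high, 0.15 kg. Origin: centre of underside, z up; 22 mm above the bench while latched, its top 1 mm above the charger: too little to grip. Sprung up, its origin is at 52 mm and 31 mm stands above the charger, free to be drawn up; grip it there across the 46 mm. Lift 35 mm more to clear the bay.
- flat_dock: its fixed grey charger; flat top 81 mm above bench. Origin on bench under the bay's centre, x, y as the pack's. Housing x -34 to 63, y -42 to 42 mm; bay mouth 48 by 66 mm. Pressing the pack's top takes 5-8 N; the latch trips 6 mm down, stop at 9.5 mm: press 8-9 mm near the middle with shut fingers, which enter the mouth. On lifting away a spring raises the pack 30 mm. A second press relatches.
- round_pack: the pack to leave alone: black, round, 54 mm diameter, 60 mm high, latched in the same way in a second fixed charger of the same housing (same size and height, but a round bay mouth). Origin: centre of its underside, 22 mm above the bench; z up.
- tray: fixed shallow open aluminium tray on the bench, 170 mm (its x) by 150 mm (its y), 22 mm high, walls and floor 4 mm thick. Origin: centre of its underside, on the bench; z up, so its inner floor is 4 mm above the origin.
Mind the look-alikes: they are no part of the job. What is shaped like the flat_pack but turquoise is not meant.

How it is judged:
By the outcome, as a careful person would: the job done as asked, in the order asked, and still so for the second after the job is handed in, with the robot touching nothing.
It also fails if it takes over 48 s, if anything falls off the work surface, if the arm or the gripper's body presses on something with over 40 N, if the wrist force passes 120 N, or if a joint passes its speed limit or range.

## Robot

A 7-joint arm with a two-finger parallel gripper is mounted at the origin on a cart in front of the work surface, level with it; the furniture and walls round the work are solid. World frame = base frame: x ahead of the robot, y to its left, z up, the work surface at z = 0. Lengths are in mm, angles in rad, forces in N, time in s.
With the tool pointing down it reaches from about 425 to 825 mm from the base axis. Payload 3.6 kg.
Tool frame: the origin (TCP) lies at the very end of the fingers, on their centre line; the grasp point (between the pads) lies 19 mm behind it; z points along the fingers, y is the line along which they close (so a half turn about z gives the same grasp; the last joint's range is limited). The gripper opens to 85 mm and grips with 20 to 120 N. Pads are 22 mm wide; open, the fingers measure 114 mm over their backs; the gripper's body (76 mm by 85 mm) begins 54 mm behind the grasp point. The pads swing forward as they close: fully open they stand 13 mm farther back than shut.
Start: joints at [1.21, 0.615, -0.013, 1.423, 0.008, 1.103, -0.04], TCP at [212.974, -614.089, 231.297] pointing down, gripper open.
Joint ranges: [-3.12, 3.12], [-0.3, 2.06], [-1.34, 1.32], [0.26, 2.42], [-1.36, 4.5], [0.01, 1.98], [-2.84, 2.84]. Speed limits (rad/s): [2.79, 2.79, 3.14, 3.14, 3.14, 3.14, 3.14].

## Interface

Orientations are given as a unit quaternion [x, y, z, w].
In Python, from cell import ctrl gives the robot as it stands. The module is installed in compiled form; this text tells all that it offers.
- The arm moves only by the tool apply_moves, never from a script. Its argument "motion" is a list of rows, each a list of 7 numbers: the finger opening in m, from 0 to 0.0854, then the shift along the world's x, y, z in m, then the turn, a rotation vector about the world's x, y, z in rad. A call has 1 to 5 rows; each row shifts and turns the commanded pose from where the row before left it; what a row does not reach is not made up. A row lasts 1/12 s, in which the tool goes at most 41.7 mm and 7.16 degrees, less where a joint would pass 70% of its speed; a pose out of reach is approached as far as the arm can. A call with a gripper value outside its range is refused whole. The fingers move at their own pace and stop on an object; "squeeze" is the grip in N (left out, the last holds). Time passes only in rows, so rows that do not move let the fingers close. It gives the time, the measured TCP pose, the force, the opening and the grip force at its end, in the units of the state.
- ctrl.get_obs(): the state, without advancing time (a new reading comes with each control period).
- ctrl.get_image(name): name is "scene" or "top"; returns a dict with "img" (384x512x3 uint8, red, green, blue), "vfov" (degrees; the focal length in pixels is half the picture's height over the tangent of half this angle, whatever the lens; pixels are square), "cx", "cy" (the principal point, pixels), "distortion" ([k1, k2, p1, p2, k3] as OpenCV has them; the pictures are not rectified), "pose" (4x4, takes a point from camera to world coordinates). Camera axes: x right, y down, z forward; pixel columns grow to the right and rows downward; lengths in mm; the calibration is good to about 2 mm. A picture is of the moment at which its call begins. There is no depth.
- ctrl.job_done(): hands the job in; it is judged then, once.
The state is a dict: "time": time; "joints": joint angles; "joint_velocities": joint speeds; "joint_efforts": joint torques, N m; "tool_pos": TCP position; "orientation": TCP orientation; "wrist_force": force on the tool from outside, world axes, zero at the start; "torque": the same for the moment, N m; "width": finger opening in mm; "gripper_force": force on a finger pad.
Only numpy, scipy, OpenCV 4.12 (cv2) and the standard library are available. Lean on these libraries where they do the work, as an engineer would, in place of code of your own. Each camera call takes 0.05 s, during which the arm holds its last target. There are 200 camera calls.

## Working session

There is one attempt and no reset: what is moved stays moved. The work goes in short steps, Python scripts to look and compute and a tool call to move; the robot and the scene stay as the last step left them, time stands still between calls to the robot, and variables do not carry over. Pictures are saved under pics/ and viewed, at most 10 in all, crops included, and the job is handed in when it is done.

Besides the shell and the picture viewer there is one more tool, called after ">>>" by a JSON object that holds its "method" and its "body". apply_moves: Moves the arm, as the interface text tells. Its arguments: {"type":"object","properties":{"motion":{"type":"array"},"squeeze":{"type":"number"}},"required":["motion"]}

```bash
mkdir -p pics; cat > h.py <<'E'
import numpy as np, cv2, pickle
from cell import ctrl
def shot(n,f):
    d=ctrl.get_image(n); pickle.dump(d,open(f'pics/{f}.pkl','wb')); cv2.imwrite(f'pics/{f}.png',d['img'][:,:,::-1]); return d
def K(d):
    h=d['img'].shape[0]; fl=h/2/np.tan(np.radians(d['vfov'])/2)
    return np.array([[fl,0,d['cx']],[0,fl,d['cy']],[0,0,1]])
def w(d,px,z):
    u=cv2.undistortPoints(np.array(px,float).reshape(-1,1,2),K(d),np.array(d['distortion'],float)).reshape(-1,2)
    P=np.array(d['pose']); r=np.c_[u,np.ones(len(u))]@P[:3,:3].T; t=(z-P[2,3])/r[:,2]
    return P[:3,3]+r*t[:,None]
def proj(d,pts):
    P=np.array(d['pose']); R=P[:3,:3].T
    return cv2.projectPoints(np.array(pts,float).reshape(-1,1,3),cv2.Rodrigues(R)[0],-R@P[:3,3],K(d),np.array(d['distortion'],float))[0].reshape(-1,2)
E
python3 - <<'E'
from h import *
a=shot('scene','s0');b=shot('top','t0')
cv2.imwrite('pics/both.png',np.vstack([cv2.resize(x['img'],(400,300))[:,:,::-1] for x in (a,b)]))
for x in(a,b): print(np.round(x['pose'],2).tolist(),x['vfov'],x['distortion'])
print(ctrl.get_obs())
E
```

```text
[[-0.85, -0.29, 0.44, 124.88], [-0.52, 0.46, -0.72, 551.06], [0.01, -0.84, -0.54, 557.17], [0.0, 0.0, 0.0, 1.0]] 50.738560328594765 [-0.13388079  0.          0.          0.          0.        ]
[[0.02, -1.0, 0.07, 484.5], [-1.0, -0.02, -0.01, -146.22], [0.01, -0.07, -1.0, 1016.53], [0.0, 0.0, 0.0, 1.0]] 54.80277650185335 [0.04072424 0.         0.         0.         0.        ]
{'time': 0.1, 'joints': array([ 1.2105067 ,  0.61582055, -0.01259174,  1.42474731,  0.00806993,
        1.10340046, -0.04039413]), 'joint_velocities': array([ 0.00087978, -0.00261433,  0.00016756, -0.0034953 , -0.0016842 ,
        0.00099092,  0.00104114]), 'joint_efforts': array([ 2.43456328e-03, -4.70378530e+01,  2.60050921e-01, -1.71570325e+01,
        9.99189477e-03,  5.87554561e-03,  9.56847146e-06]), 'tool_pos': array([ 212.73665724, -613.4707092 ,  230.25244397]), 'orientation': array([ 9.86101567e-01,  1.66139541e-01, -2.01425874e-04, -1.14549902e-03]), 'wrist_force': array([ 0.43704596, -0.52504264, -0.27443637]), 'torque': array([-0.00823779,  0.02929045,  0.03313307]), 'gripper_force': 0.0, 'width': 85.5537614440808}
```

View pics/t0.png

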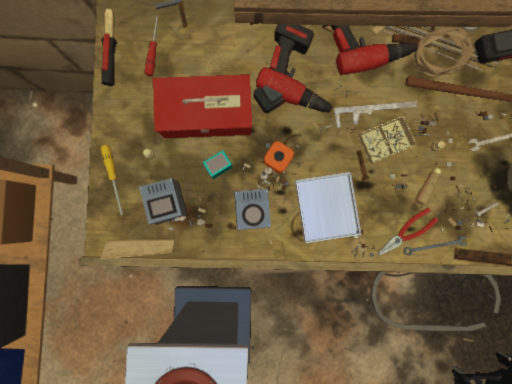

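View pics/s0.png

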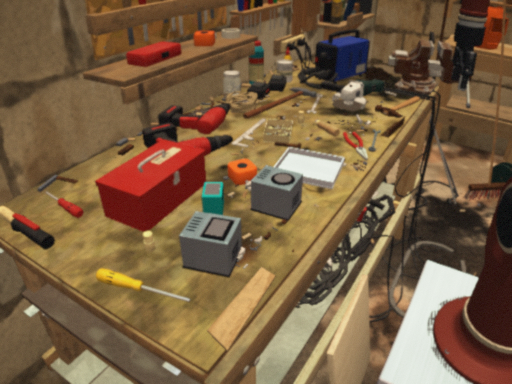

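The top view shows the flat-pack charger at about (162,201), the round one at (253,209), the tray at (328,208) and the turquoise decoy at (217,164). I'll enlarge the charger and tray next.

```bash
python3 - <<'E'
from h import *
a=pickle.load(open('pics/s0.pkl','rb'));b=pickle.load(open('pics/t0.pkl','rb'))
def crop(d,x,y,W,H,s): return cv2.resize(d['img'][y:y+H,x:x+W,::-1],None,fx=s,fy=s,interpolation=cv2.INTER_CUBIC)
cv2.imwrite('pics/c1.png',np.hstack([crop(b,130,170,66,66,6),crop(a,175,205,66,66,6)]))
cv2.imwrite('pics/c2.png',crop(b,230,165,140,85,5))
for n,z,px in(('flat top',81,[(162,201)]),('round',81,[(253,213)]),('tray',22,[(297,179),(350,173),(359,236),(304,242)])):print(n,w(b,px,z).round().tolist())
E
```

```text
flat top [[530.0, 66.0, 81.0]]
round [[505.0, -163.0, 81.0]]
tray [[601.0, -281.0, 22.0], [620.0, -424.0, 22.0], [451.0, -449.0, 22.0], [432.0, -302.0, 22.0]]
```

View pics/c1.png

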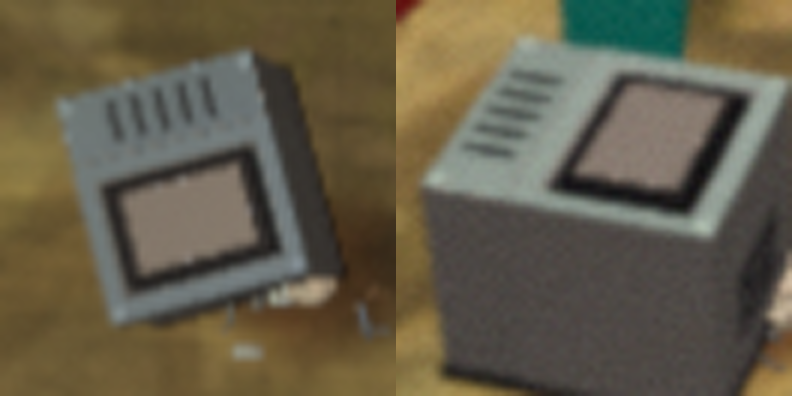

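View pics/c2.png

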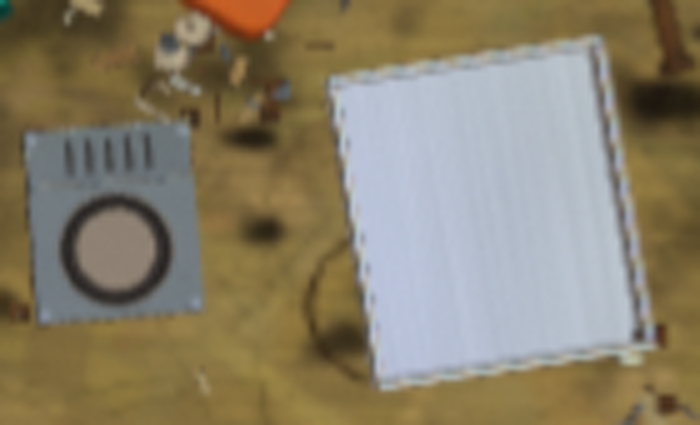

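The crops show both chargers and the tray clearly. Flat charger, top-view crop: corners (62,103), (250,55), (303,272), (115,322). Its pack: (102,188), (252,148), (280,250), (132,293). I'll cross-check these with the scene crop.

```bash
python3 - <<'E'
from h import *
a=pickle.load(open('pics/s0.pkl','rb'));b=pickle.load(open('pics/t0.pkl','rb'))
def px(l,x0,y0,s,off=0): return [((x-off+.5)/s-.5+x0,(y+.5)/s-.5+y0) for x,y in l]
# order: +x+y, +x-y, -x-y, -x+y
D={'top':(b,px([(62,103),(250,55),(303,272),(115,322)],130,170,6),px([(102,188),(252,148),(280,250),(132,293)],130,170,6)),
'scene':(a,px([(427,185),(523,42),(790,82),(712,235)],175,205,6,396),px([(552,187),(617,72),(750,95),(688,213)],175,205,6,396))}
for n,(d,dk,pk) in D.items():
    for nm,q,hx0,hx1,hy in(('dock',dk,-34,63,42),('mouth',pk,-24,24,33)):
        m=w(d,q,81)[:,:2]; L=np.array([(hx1,hy),(hx1,-hy),(hx0,-hy),(hx0,hy)],float)
        c=L.mean(0);mc=m.mean(0);A=((m-mc)@[1,1j])@np.conj((L-c)@[1,1j]);th=np.angle(A)
        R=np.array([[np.cos(th),-np.sin(th)],[np.sin(th),np.cos(th)]])
        e=np.linalg.norm(m-np.roll(m,-1,0),axis=1)
        print(n,nm,'origin',(mc-R@c).round(1),'yaw',np.degrees(th).round(2),'edges',e.round(1))
t=px([(330,78),(600,38),(652,345),(380,388)],230,165,5);m=w(b,t,22)
print(m.mean(0).round(1),np.linalg.norm(m-np.roll(m,-1,0),axis=1).round(1),np.degrees(np.arctan2(*(m[0]-m[3])[[1,0]])))
E
```

```text
top dock origin [516.3  67.1] yaw 15.9 edges [80.7 94.3 80.4 94.7]
top mouth origin [516.9  66.8] yaw 17.25 edges [64.4 44.6 63.7 45.9]
scene dock origin [514.1  66.7] yaw 17.6 edges [80.2 94.  81.5 93.8]
scene mouth origin [515.   67.3] yaw 17.29 edges [62.8 46.6 63.1 45.1]
[ 527.1 -364.8   22. ] [147.8 166.9 147.3 168.2] 9.853438714468865
```

```bash
python3 - <<'E'
import numpy as np
t=np.linspace(0,1,24)
a=np.radians(-70.87+t*(7.4+70.87));r=649.3+t*(519.9-649.3)
p=np.c_[r*np.cos(a),r*np.sin(a)];print((np.diff(p,axis=0)/1000).round(3).tolist(),1.534/23)
E
```

```text
[[0.034, 0.019], [0.032, 0.021], [0.031, 0.022], [0.029, 0.024], [0.027, 0.026], [0.026, 0.027], [0.024, 0.028], [0.022, 0.029], [0.02, 0.03], [0.018, 0.031], [0.016, 0.032], [0.013, 0.032], [0.011, 0.033], [0.009, 0.033], [0.007, 0.033], [0.005, 0.033], [0.003, 0.033], [0.001, 0.033], [-0.001, 0.033], [-0.003, 0.032], [-0.005, 0.032], [-0.007, 0.031], [-0.009, 0.03]] 0.06669565217391304
```

>>> {"method": "apply_moves", "body": {"motion": [[0,0.034,0.019,0,0,0,0.067],[0,0.032,0.021,0,0,0,0.067],[0,0.031,0.022,0,0,0,0.067],[0,0.029,0.024,0,0,0,0.067],[0,0.027,0.026,0,0,0,0.067]], "squeeze": 40}}

```text
time: 0.52
tool_pos: [367.4, -500.7, 230.7]
orientation: [0.944, 0.33, 0.0, -0.0]
wrist_force: [0.7, -0.5, 0.1]
width: 25.6
gripper_force: 0.0
```

>>> {"method": "apply_moves", "body": {"motion": [[0,0.026,0.027,0,0,0,0.067],[0,0.024,0.028,0,0,0,0.067],[0,0.022,0.029,0,0,0,0.067],[0,0.02,0.03,0,0,0,0.067],[0,0.018,0.031,0,0,0,0.067]]}}

```text
time: 0.93
tool_pos: [476.9, -355.4, 230.8]
orientation: [0.876, 0.483, -0.0, -0.0]
wrist_force: [1.4, -0.1, -0.0]
width: 0.2
gripper_force: 0.0
```

>>> {"method": "apply_moves", "body": {"motion": [[0,0.016,0.032,0,0,0,0.067],[0,0.013,0.032,0,0,0,0.067],[0,0.011,0.033,0,0,0,0.067],[0,0.009,0.033,0,0,0,0.067],[0,0.007,0.033,0,0,0,0.067]]}}

```text
time: 1.35
tool_pos: [532.3, -192.2, 230.9]
orientation: [0.783, 0.622, -0.0, -0.0]
wrist_force: [-0.3, 0.1, 0.5]
width: 0.1
gripper_force: 0.0
```

>>> {"method": "apply_moves", "body": {"motion": [[0,0.005,0.033,-0.015,0,0,0.067],[0,0.003,0.033,-0.015,0,0,0.067],[0,0.001,0.033,-0.015,0,0,0.067],[0,-0.001,0.033,-0.015,0,0,0.067],[0,-0.003,0.032,-0.015,0,0,0.067]]}}

```text
time: 1.77
tool_pos: [536.8, -28.4, 155.4]
orientation: [0.668, 0.744, 0.0, -0.0]
wrist_force: [-0.1, 0.0, 0.1]
width: -0.1
gripper_force: 0.0
```

>>> {"method": "apply_moves", "body": {"motion": [[0,-0.005,0.032,-0.015,0,0,0.067],[0,-0.007,0.031,-0.015,0,0,0.067],[0,-0.009,0.03,0,0,0,0.067],[0,0,0,0,0,0,0],[0,0,0,0,0,0,0]]}}

```text
time: 2.18
tool_pos: [515.1, 65.3, 126.0]
orientation: [0.59, 0.807, -0.0, -0.001]
wrist_force: [-0.0, -0.8, 0.0]
width: -0.2
gripper_force: 0.0
```

>>> {"method": "apply_moves", "body": {"motion": [[0,0,0.001,-0.015,0,0,-0.005],[0,0,0,-0.015,0,0,0],[0,0,0,-0.01,0,0,0],[0,0,0,0,0,0,0],[0,0,0,0,0,0,0]]}}

```text
time: 2.6
tool_pos: [516.0, 62.8, 86.0]
orientation: [0.595, 0.804, -0.001, -0.0]
wrist_force: [-0.0, 0.2, 0.8]
width: 0.1
gripper_force: 0.0
```

>>> {"method": "apply_moves", "body": {"motion": [[0,0,0,-0.002,0,0,0],[0,0,0,-0.002,0,0,0],[0,0,0,-0.001,0,0,0],[0,0,0,0,0,0,0],[0,0,0,0,0,0,0]]}}

```text
time: 3.02
tool_pos: [516.5, 63.8, 82.1]
orientation: [0.594, 0.805, 0.0, 0.001]
wrist_force: [0.2, -0.8, 5.6]
width: 0.0
gripper_force: 2.4
```

>>> {"method": "apply_moves", "body": {"motion": [[0,0,0.002,-0.002,0,0,0],[0,0,0,-0.002,0,0,0],[0,0,0,-0.002,0,0,0],[0,0,0,0,0,0,0],[0,0,0,0,0,0,0]]}}

```text
time: 3.43
tool_pos: [516.5, 64.5, 75.9]
orientation: [0.594, 0.804, -0.001, 0.001]
wrist_force: [-0.2, -2.8, 4.9]
width: -0.1
gripper_force: 2.6
```

>>> {"method": "apply_moves", "body": {"motion": [[0,0,0,-0.002,0,0,0],[0,0,0,0,0,0,0],[0,0,0,0,0,0,0]]}}

```text
time: 3.68
tool_pos: [516.5, 64.5, 73.9]
orientation: [0.594, 0.804, -0.001, 0.001]
wrist_force: [0.2, -2.3, 4.6]
width: -0.0
gripper_force: 2.7
```

>>> {"method": "apply_moves", "body": {"motion": [[0,0,0,-0.0005,0,0,0],[0,0,0,0,0,0,0],[0,0,0,0.01,0,0,0],[0,0,0,0.015,0,0,0],[0,0,0,0.03,0,0,0]]}}

```text
time: 4.1
tool_pos: [513.7, 65.7, 126.3]
orientation: [0.594, 0.805, -0.002, -0.003]
wrist_force: [1.2, 0.1, 0.1]
width: 0.3
gripper_force: 0.0
```

>>> {"method": "apply_moves", "body": {"motion": [[0.072,0,0,0.035,0,0,0],[0.072,0,0,0.02,0,0,0],[0.072,0,0,0,0,0,0],[0.072,0,0,0,0,0,0],[0.072,0,0,0,0,0,0]]}}

```text
time: 4.52
tool_pos: [515.2, 65.8, 182.3]
orientation: [0.594, 0.805, -0.001, -0.001]
wrist_force: [-0.5, -0.3, -1.0]
width: 60.2
gripper_force: 0.0
```

```bash
python3 - <<'E'
from h import *
a=shot('scene','s1');b=shot('top','t1');print(ctrl.get_obs()['tool_pos'],ctrl.get_obs()['orientation'])
cv2.imwrite('pics/c3.png',np.hstack([cv2.resize(a['img'][150:280,165:265,::-1],None,fx=4,fy=4,interpolation=2),cv2.resize(b['img'][130:260,110:210,::-1],None,fx=4,fy=4,interpolation=2)]))
E
```

```text
[514.92294257  65.71687564 181.54968277] [ 0.59378386  0.80462311 -0.00104975 -0.00113127]
```

View pics/c3.png

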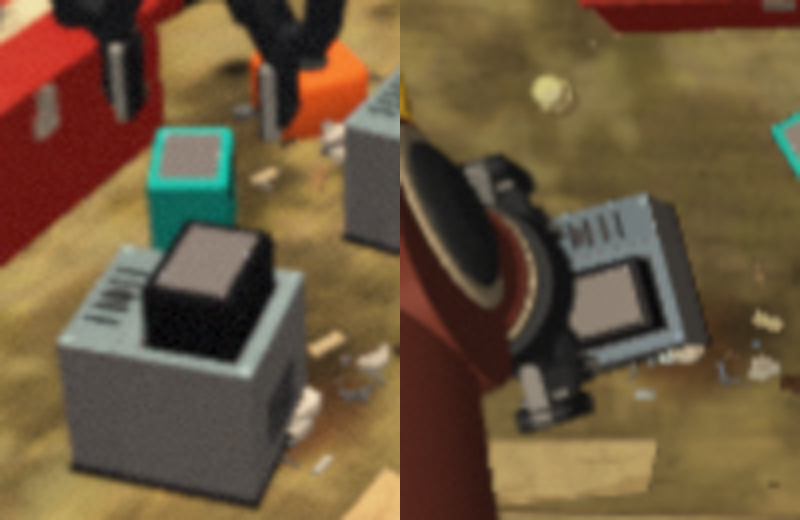

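The crop shows the flat pack standing up above its charger at about crop (210,280), and the gripper straddles it along the right axis. I'll descend and grip.

>>> {"method": "apply_moves", "body": {"motion": [[0.072,0,0.001,-0.03,0,0,0],[0.072,0,0,-0.03,0,0,0],[0.072,0,0,-0.025,0,0,0],[0.072,0,0,-0.009,0,0,0],[0.072,0,0,-0.003,0,0,0]]}}

```text
time: 5.03
tool_pos: [514.1, 66.6, 83.2]
orientation: [0.594, 0.805, -0.002, -0.002]
wrist_force: [0.6, 0.7, 0.5]
width: 71.9
gripper_force: 0.0
```

>>> {"method": "apply_moves", "body": {"motion": [[0.04,0,0,0,0,0,0],[0.035,0,0,0,0,0,0],[0.03,0,0,0,0,0,0],[0.03,0,0,0,0,0,0],[0.03,0,0,0,0,0,0]], "squeeze": 40}}

```text
time: 5.45
tool_pos: [516.8, 67.2, 87.0]
orientation: [0.594, 0.805, 0.001, 0.001]
wrist_force: [-0.1, 0.2, 1.7]
width: 45.2
gripper_force: 45.0
```

>>> {"method": "apply_moves", "body": {"motion": [[0.03,0,0,0.005,0,0,0],[0.03,0,0,0.01,0,0,0],[0.03,0,0,0.015,0,0,0],[0.03,0,0,0.015,0,0,0],[0.03,0,0,0.015,0,0,0]]}}

```text
time: 5.87
tool_pos: [515.6, 66.7, 147.1]
orientation: [0.594, 0.805, -0.0, -0.0]
wrist_force: [-0.0, -0.1, -2.8]
width: 45.3
gripper_force: 44.8
```

>>> {"method": "apply_moves", "body": {"motion": [[0.03,0,0,0.02,0,0,0],[0.03,0,0,0.02,0,0,0],[0.03,0,0,0,0,0,0],[0.03,0,0,0,0,0,0],[0.03,0,0,0,0,0,0]]}}

```text
time: 6.28
tool_pos: [515.1, 66.4, 185.3]
orientation: [0.594, 0.804, -0.001, -0.0]
wrist_force: [-0.7, 0.0, -2.2]
width: 45.0
gripper_force: 44.8
```

```bash
python3 - <<'E'
from h import *
a=shot('scene','s2');o=ctrl.get_obs();print(o['tool_pos'],o['wrist_force'],o['width'],o['joints'])
cv2.imwrite('pics/c4.png',cv2.resize(a['img'][120:280,150:310,::-1],None,fx=3,fy=3,interpolation=2))
E
```

```text
[514.90582835  66.41123555 184.8507778 ] [ 0.64792562 -0.77949315 -1.53825575] 45.26078386917994 [ 0.14348956  0.50553062 -0.4648637   1.84828206  0.29105666  0.8579824
 -0.16515985]
```

View pics/c4.png

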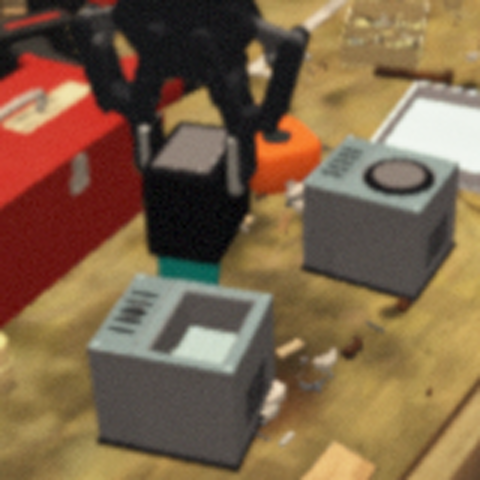

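The pack is out of the bay at crop (200,210), hanging upright, and the round pack is untouched. I'll carry it over to the tray centre.

>>> {"method": "apply_moves", "body": {"motion": [[0.03,0.001,-0.018,0,0,0,-0.01],[0.03,0.001,-0.029,0,0,0,-0.01],[0.03,0.001,-0.029,0,0,0,-0.01],[0.03,0.001,-0.029,0,0,0,-0.01],[0.03,0.001,-0.029,0,0,0,-0.01]]}}

```text
time: 6.75
tool_pos: [519.9, -68.4, 184.4]
orientation: [0.614, 0.789, -0.001, -0.001]
wrist_force: [0.2, 0.4, -1.6]
width: 45.2
gripper_force: 44.8
```

>>> {"method": "apply_moves", "body": {"motion": [[0.03,0.001,-0.029,0,0,0,-0.01],[0.03,0.001,-0.029,0,0,0,-0.01],[0.03,0.001,-0.029,0,0,0,-0.01],[0.03,0.001,-0.029,0,0,0,-0.01],[0.03,0.001,-0.029,0,0,0,-0.01]]}}

```text
time: 7.17
tool_pos: [524.8, -213.3, 184.3]
orientation: [0.633, 0.774, -0.001, -0.002]
wrist_force: [0.8, 0.0, -1.7]
width: 45.3
gripper_force: 44.7
```

>>> {"method": "apply_moves", "body": {"motion": [[0.03,0.001,-0.029,0,0,0,-0.01],[0.03,0.001,-0.029,0,0,0,-0.01],[0.03,0,-0.029,0,0,0,-0.005],[0.03,0,-0.029,0,0,0,0],[0.03,0,-0.029,0,0,0,0]]}}

```text
time: 7.58
tool_pos: [526.8, -358.1, 183.9]
orientation: [0.643, 0.766, -0.0, -0.002]
wrist_force: [0.3, 0.0, -0.9]
width: 45.2
gripper_force: 44.7
```

>>> {"method": "apply_moves", "body": {"motion": [[0.03,0,-0.01,0,0,0,0],[0.03,0,0,0,0,0,0],[0.03,0,0,0,0,0,0],[0.03,0,0,0,0,0,0]]}}

```text
time: 7.92
tool_pos: [528.4, -364.1, 185.1]
orientation: [0.642, 0.767, 0.001, -0.001]
wrist_force: [1.0, 1.0, -0.8]
width: 45.2
gripper_force: 44.7
```

>>> {"method": "apply_moves", "body": {"motion": [[0.03,0,0,-0.04,0,0,0],[0.03,0,0,-0.04,0,0,0],[0.03,0,0,-0.035,0,0,0],[0.03,0,0,-0.02,0,0,0],[0.03,0,0,0,0,0,0]]}}

```text
time: 8.33
tool_pos: [524.9, -362.4, 45.6]
orientation: [0.641, 0.767, -0.0, -0.006]
wrist_force: [-0.9, 0.1, -2.1]
width: 45.1
gripper_force: 44.7
```

>>> {"method": "apply_moves", "body": {"motion": [[0.03,0,0,-0.004,0,0,0],[0.03,0,0,-0.003,0,0,0],[0.03,0,0,0,0,0,0],[0.03,0,0,0,0,0,0]]}}

```text
time: 8.67
tool_pos: [529.2, -367.3, 45.6]
orientation: [0.643, 0.766, 0.0, 0.002]
wrist_force: [0.9, -0.1, -1.8]
width: 45.5
gripper_force: 44.7
```

>>> {"method": "apply_moves", "body": {"motion": [[0.03,0,0,-0.002,0,0,0],[0.03,0,0,0,0,0,0],[0.03,0,0,0,0,0,0],[0.03,0,0,0,0,0,0]]}}

```text
time: 9.0
tool_pos: [528.0, -367.2, 42.1]
orientation: [0.643, 0.766, 0.0, 0.0]
wrist_force: [-0.4, 0.4, -1.4]
width: 45.1
gripper_force: 44.7
```

>>> {"method": "apply_moves", "body": {"motion": [[0.03,0,0,-0.002,0,0,0],[0.03,0,0,0,0,0,0],[0.03,0,0,0,0,0,0]]}}

```text
time: 9.25
tool_pos: [527.8, -367.1, 39.5]
orientation: [0.643, 0.766, -0.0, -0.0]
wrist_force: [-0.7, -0.6, -1.0]
width: 44.9
gripper_force: 44.7
```

>>> {"method": "apply_moves", "body": {"motion": [[0.03,0,0,-0.002,0,0,0],[0.03,0,0,0,0,0,0],[0.03,0,0,0,0,0,0]]}}

```text
time: 9.5
tool_pos: [528.1, -367.2, 39.1]
orientation: [0.643, 0.766, -0.0, 0.0]
wrist_force: [-2.4, 0.8, 4.4]
width: 45.2
gripper_force: 45.6
```

Force has risen to +4.4 N, so the pack is on the tray floor. Releasing and retreating.

>>> {"method": "apply_moves", "body": {"motion": [[0.05,0,0,0,0,0,0],[0.06,0,0,0,0,0,0],[0.075,0,0,0,0,0,0],[0.075,0,0,0,0,0,0],[0.075,0,0,0,0,0,0]]}}

```text
time: 9.92
tool_pos: [528.0, -367.1, 37.7]
orientation: [0.643, 0.766, 0.0, -0.0]
wrist_force: [0.0, 0.3, 0.3]
width: 74.7
gripper_force: 0.0
```

>>> {"method": "apply_moves", "body": {"motion": [[0.075,0,0,0.01,0,0,0],[0.075,0,0,0.03,0,0,0],[0.075,0,0,0.04,0,0,0],[0.075,0,0,0.04,0,0,0],[0.075,0,0,0.03,0,0,0]]}}

```text
time: 10.33
tool_pos: [529.1, -367.4, 192.1]
orientation: [0.643, 0.766, 0.001, 0.002]
wrist_force: [-0.3, -1.0, 0.7]
width: 74.8
gripper_force: 0.0
```

```bash
python3 - <<'E'
from h import *
a=shot('scene','s3');o=ctrl.get_obs();print(o['tool_pos'],o['wrist_force'],o['width'])
cv2.imwrite('pics/c5.png',cv2.resize(a['img'][110:280,170:360,::-1],None,fx=3,fy=3,interpolation=2))
E
```

```text
[ 532.38191608 -368.84033202  198.60455931] [ 1.60517479 -0.42176519  4.65446641] 75.12028248541698
```

View pics/c5.png

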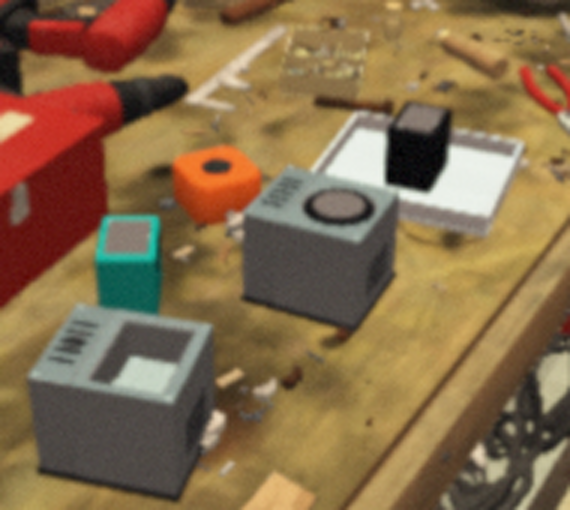

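The pack stands upright in the tray at crop (418,148), the round pack is still latched, and the gripper is clear. I'll let the arm settle, then hand in.

>>> {"method": "apply_moves", "body": {"motion": [[0.075,0,0,0,0,0,0],[0.075,0,0,0,0,0,0],[0.075,0,0,0,0,0,0],[0.075,0,0,0,0,0,0],[0.075,0,0,0,0,0,0]]}}

```text
time: 10.8
tool_pos: [527.2, -366.7, 186.2]
orientation: [0.643, 0.766, -0.0, -0.002]
wrist_force: [-0.9, -0.1, -0.2]
width: 74.8
gripper_force: 0.0
```

```bash
python3 -c "
from cell import ctrl
print(ctrl.job_done())"
```

```text
the job is handed in; nothing more can be done
None
```

I pressed the flat pack free, drew it out and stood it upright in the tray; the round pack is still latched, and the job was handed in at about 10.8 s (no verdict was returned).

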